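Clear the gauge case and hold its lid open

ROBOT

A 6-joint arm with a two-finger parallel gripper is mounted at the origin on the work surface. World frame = base frame: x ahead of the robot, y to its left, z up, the work surface at z = 0. Lengths are in m, angles in rad, forces in N, time in s.
With the tool pointing down it reaches from about 0.375 to 0.975 m from the base axis. Payload 3.8 kg.
Tool frame: the origin (TCP) lies on the centre line of the jaws, within the pads' length; the fingertips stand 22 mm ahead of it and the grasp point (between the pads) lies 3 mm ahead of it; x points along the fingers, y is the direction in which the jaws open and shut, and the axes are right-handed (so a half turn about x gives the same grasp; the last joint's range is limited). The gripper opens to 85 mm and grips with 20 to 120 N. Pads are 22 mm wide; open, the fingers measure 114 mm over their backs; the gripper's body (76 mm by 85 mm) begins 54 mm behind the grasp point. The pads swing forward as they close: fully open they stand 13 mm farther back than shut.
Start: joints at [1.3, 0.264, 1.604, -0, 1.274, -0.037], TCP at [0.156, 0.657, 0.253] pointing down, gripper open.
Joint ranges: [-2.63, 2.63], [-0.94, 2.18], [0.31, 2.57], [-1.31, 4.45], [0, 2.66], [-2.55, 2.55]. Speed limits (rad/s): [2.57, 2.57, 3.14, 3.14, 3.14, 3.14].

INTERFACE

Orientations are given as a rotation vector (axis times angle).
In Python, from workcell import monitor, eyes, finish_job gives the robot as it stands. The module is installed in compiled form; this text tells all that it offers.
- The arm moves only by the tool play_rows, never from a script. Its argument "deltas" is a list of rows, each an object of numbers: "wx", "wy", "wz": the turn, a rotation vector about the world's x, y, z in degrees; "x", "y", "z": the shift along the world's x, y, z in mm; "fingers": the closure, from -1 (fully open) to 1 (shut), so that 0 is half open. A call has 1 to 20 rows; each row is the pose to reach, as a shift and turn from the pose commanded when the call began; what a row does not reach only later rows make up. A row lasts 1/8 s, in which the tool goes at most 62.5 mm and 10.7 degrees, less where a joint would pass 70% of its speed; a pose out of reach is approached as far as the arm can. A call with a gripper value outside its range is refused whole. The fingers move at their own pace and stop on an object; "grip_force" is the grip in N (left out, the last holds). Time passes only in rows, so rows that repeat a pose let the fingers close. It gives the time, the measured TCP pose, the force and the opening at its end, in the units of the state.
- monitor.read_state(): the state, without advancing time (a new reading comes with each control period).
- eyes.read_camera(name): name is "side" or "top" or "wrist"; returns a dict with "frame" (420x560x3 uint8, red, green, blue), "depth" (420x560 float32, m along the optical axis (not along the pixel's ray), 0 where there is no reading), "K" (3x3 intrinsics, pixels), "view" (4x4, takes a point from world to camera coordinates); the wrist camera has in their place "tool_from_camera" (4x4, takes a point from camera to tool coordinates, whose origin is the TCP and whose axes are the tool frame's). Camera axes: x right, y down, z forward; pixel columns grow to the right and rows downward; lengths in m; the calibration is good to about 2 mm. The wrist camera is an equidistant fisheye: a pixel r from the principal point sees the ray r / f radians off the axis. A picture is of the moment at which its call begins: read the wrist's pose just before it.
- finish_job(): hands the job in, once; it reports no verdict.
The state is a dict: "time": time; "q": joint angles; "joint_vel": joint speeds; "joint_torque": joint torques, N m; "tool_pos": TCP position; "tcp_rot": TCP orientation; "wrist_force": force on the tool from outside, world axes, zero at the start; "torque": the same for the moment, N m; "width": opening from 0.0 (shut) to 1.0 (fully open).
Only numpy, scipy, OpenCV 4.12 (cv2) and the standard library are available. Lean on these libraries where they do the work, as an engineer would, in place of code of your own. Each camera call takes 0.05 s, during which the arm holds its last target.

TASK

The brass setting plug has been left standing on the lid of the gauge case: lift it off and stand it gently upright in the shallow steel tray, without dropping it. Then raise the lid of the case, which falls shut by itself, to 50 degrees from closed and finish while still holding it there with the gripper, so that a colleague can take gauges out. Leave the cup, the yellow bin and the caliper where they are.

Things in the scene. Friction and masses are not known exactly. Their poses are not given: they have to be found in the camera images.
- case: Fixed black plastic gauge case, 180 (x) x 200 (y) x 60 mm high without the lid. Origin: centre of its underside, on the bench. Its -x side is the front, with the lid's handle; the hinge runs along the top of its +x (rear) side.
- lid (a joint): Hinge of the aluminium lid, rad: 0 closed (at the start), growing as the front edge rises; stop at 1.4. The lid, 180 x 200 x 8 mm, weighs about 0.5 kg, turns freely and falls shut from every angle. 50 degrees is 0.873 rad. The outer faces of the closed lid are 60.5 and 68.5 mm above the bench.
- lid_hinge (a point): Point on the lid's hinge axis, middle of its length: 90 mm behind the case's centre, 60.5 mm above the bench. The axis is parallel to the case's y axis.
- lid_handle (a point): Middle of the lid's handle, a dark round steel bar 10 mm in diameter and 100 mm long, parallel to the hinge, carried by an arm at each end 45 mm in front of the lid's front edge. In the lid's frame it is 225 mm in front of the hinge axis and 4 mm above it, so 64.5 mm above the bench when closed. The space under the bar and between it and the case is free. The axes of this point turn with the lid.
- plug: Brass setting plug: an upright solid cylinder 34 mm in diameter and 40 mm high with a 28 mm wide, 10 mm high neck on top (50 mm in all), about 0.36 kg, standing loose on the lid. Origin: centre of its underside; z along its axis.
- tray: Fixed open steel tray, 170 x 170 mm outside, walls 5 mm thick, 22 mm high, floor 5 mm thick, empty. Origin: centre of its underside.
- cup: Bystander: loose black plastic cup, 72 mm wide, 62 mm high. Origin: centre of its underside.
- bin: Bystander: loose yellow open parts bin, 130 (x) x 100 (y) x 60 mm with a 15 mm lip at +x. Origin: centre of its underside.
- caliper: Bystander: loose digital caliper lying flat along its y axis, 240 mm long, 12 mm high, jaws to +x. Origin: underside, middle of its length.

How it is judged:
By the outcome, as a careful person would: the job done as asked, in the order asked, and still so for the second after the job is handed in, while the arm keeps its last pose, push and grip.
It also fails if it takes over 61 s, if anything falls off the work surface, if the arm or the gripper's body presses on something with over 40 N, if the wrist force passes 120 N, or if a joint passes its speed limit or range.

## Working session

There is one attempt and no reset: what is moved stays moved. The work goes in short steps, Python scripts to look and compute and a tool call to move; the robot and the scene stay as the last step left them, time stands still between calls to the robot, and variables do not carry over. Pictures are saved under pics/ and viewed, and the job is handed in when it is done.

Besides the shell and the picture viewer there is one more tool, called after "Emit:" by a JSON object that holds its "api" and its "payload". play_rows: Moves the arm, as the interface text tells. Its arguments: {"type":"object","properties":{"deltas":{"type":"array"},"grip_force":{"type":"number"}},"required":["deltas"]}

```bash
mkdir -p pics
python3 - <<'E'
from workcell import monitor, eyes
import cv2, numpy as np, pickle
s=monitor.read_state()
print({k:np.round(v,3).tolist() for k,v in s.items()})
for n in ["top","side"]:
    c=eyes.read_camera(n); pickle.dump(c,open(f'{n}0.pkl','wb'))
    cv2.imwrite(f'pics/{n}0.png',c['frame'][...,::-1])
    print(n,c['K'].round(1).tolist(),c['view'].round(3).tolist())
E
```

```text
{'time': 0.0, 'q': [1.3, 0.265, 1.605, -0.0, 1.274, -0.037], 'joint_vel': [-0.002, 0.0, -0.001, -0.002, 0.001, -0.002], 'joint_torque': [0.0, -51.512, -36.73, 0.0, 0.013, -0.0], 'tool_pos': [0.156, 0.656, 0.252], 'tcp_rot': [0.182, 1.563, -0.185], 'wrist_force': [0.565, -0.116, -0.308], 'torque': [0.004, 0.01, -0.039], 'width': 1.001}
top [[522.9, 0.0, 291.5], [0.0, 522.9, 214.9], [0.0, 0.0, 1.0]] [[0.014, -1.0, 0.027, -0.027], [-0.994, -0.017, -0.112, 0.545], [0.112, -0.026, -0.993, 1.456], [0.0, 0.0, 0.0, 1.0]]
side [[450.7, 0.0, 280.8], [0.0, 450.7, 212.9], [0.0, 0.0, 1.0]] [[-0.994, -0.112, -0.001, 0.536], [-0.075, 0.673, -0.736, 0.087], [0.083, -0.731, -0.677, 1.169], [0.0, 0.0, 0.0, 1.0]]
```

View pics/top0.png

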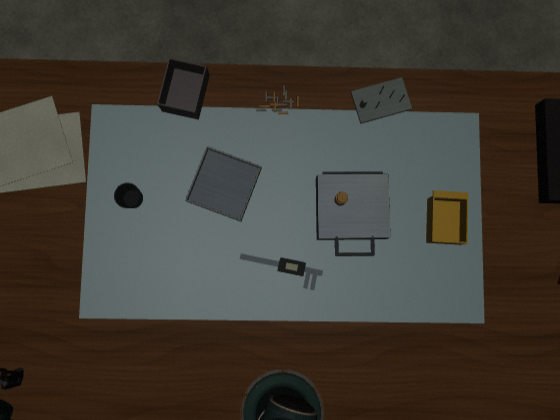

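View pics/side0.png

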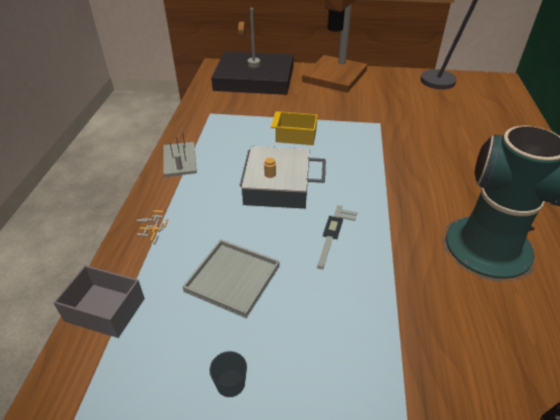

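The top view shows the tray around (224,184), the lid around (353,206) with the handle bar at (355,254), and the plug at (342,198). The caliper is at (285,265), in front of and between the tray and the case. The cup is at (128,195) and the bin at (449,217). Next I'll measure these.

```bash
cat > h.py <<'E'
import numpy as np,cv2,pickle
def cast(c,uv,z):
    uv=np.atleast_2d(uv).astype(float);K=c['K'];V=c['view'];R=V[:3,:3];t=V[:3,3]
    d=np.c_[(uv[:,0]-K[0,2])/K[0,0],(uv[:,1]-K[1,2])/K[1,1],np.ones(len(uv))]@R
    o=-R.T@t
    return o+d*((z-o[2])/d[:,2])[:,None]
def cloud(c):
    K=c['K'];V=c['view'];d=c['depth'];v,u=np.mgrid[:d.shape[0],:d.shape[1]]
    p=np.stack([(u-K[0,2])/K[0,0]*d,(v-K[1,2])/K[1,1]*d,d],-1)
    w=(p-V[:3,3])@V[:3,:3]; w[d==0]=np.nan
    return w
def rect(P):
    (c,s,a)=cv2.minAreaRect((P[:,:2]*1000).astype(np.float32)); return np.round(c,1),np.round(s,1),round(a,1)
E
python3 - <<'E'
from h import *
T=pickle.load(open('top0.pkl','rb'));S=pickle.load(open('side0.pkl','rb'))
for n,c in (('top',T),('side',S)):
    w=cloud(c);z=w[...,2];hsv=cv2.cvtColor(c['frame'],cv2.COLOR_RGB2HSV)
    inw=(w[...,0]>.3)&(w[...,0]<.9)&(w[...,1]>-.6)&(w[...,1]<.6)
    m=inw&(z>.012)
    nl,lab,st,ce=cv2.connectedComponentsWithStats(m.astype(np.uint8))
    for i in range(1,nl):
        if st[i,4]>40:
            P=w[lab==i]; print(n,i,st[i].tolist(),'rect',rect(P),'z',np.nanpercentile(P[:,2],[5,50,95,99]).round(3))
    lid=inw&(z>.06)&(z<.075)
    nl,lab,st,ce=cv2.connectedComponentsWithStats(lid.astype(np.uint8));i=1+st[1:,4].argmax()
    P=w[lab==i];print(n,'lid',rect(P),np.median(P[:,2]))
    x,y,ww,hh=st[i,:4];q=np.zeros_like(m);q[y-10:y+hh+10,x-10:x+ww+10]=1
    br=(hsv[...,0]>8)&(hsv[...,0]<28)&(hsv[...,1]>110)&q.astype(bool)
    P=w[br];print(n,'plug px',np.argwhere(br).mean(0)[::-1],br.sum(),'z',np.nanpercentile(P[:,2],[2,50,98]).round(3))
    t=P[P[:,2]>.112];print(' top pts',len(t),np.nanmedian(t,0).round(4),rect(t) if len(t)>3 else '')
    u=np.argwhere(br)[:,::-1]; print(' bbox',u.min(0),u.max(0))
    tp=br&(z>.112)
    if tp.sum()>3: print(' cast top',cast(c,np.argwhere(tp)[:,::-1].mean(0),.1185).round(4))
E
```

```text
top 1 [157, 87, 47, 31, 498] rect (array([872.3, 306.6]), array([113.5,  71.7]), 79.4) z [0.015 0.05  0.072 0.074]
top 2 [355, 94, 53, 27, 403] rect (array([ 866.9, -280.2]), array([ 67.9, 155.7]), 1.9) z [0.012 0.015 0.061 0.068]
top 36 [185, 146, 77, 75, 477] rect (array([636.7, 179.2]), array([171.3, 171.3]), 70.4) z [0.013 0.02  0.026 0.029]
top 48 [316, 171, 74, 85, 5139] rect (array([ 551.2, -189.3]), array([237.8, 201.2]), 0.9) z [0.062 0.068 0.074 0.117]
top 53 [114, 182, 29, 26, 364] rect (array([590.3, 440.7]), array([70.4, 69.9]), 57.2) z [0.015 0.048 0.064 0.067]
top 66 [427, 190, 41, 54, 1002] rect (array([ 546.2, -463.5]), array([105.4, 146.1]), 87.7) z [0.016 0.052 0.063 0.067]
top 100 [278, 258, 28, 17, 187] rect (array([400.5, -20.4]), array([78.6, 38.9]), 79.6) z [0.012 0.014 0.019 0.021]
top lid (array([ 550.8, -189.3]), array([237.1, 201. ]), 1.0) 0.06808919005174649
top plug px [341.25210084 197.89915966] 119 z [0.091 0.116 0.123]
 top pts 86 [ 0.586  -0.1512  0.1177] (array([ 585.8, -150.2]), array([24.9, 27.3]), 46.7)
 bbox [336 192] [347 204]
 cast top [[ 0.58
[... 448 characters left out ...]
, 38.9]), 79.1) z [0.012 0.014 0.017 0.018]
side 10 [182, 239, 97, 76, 935] rect (array([638.2, 178.7]), array([173.6, 172.2]), 70.3) z [0.013 0.021 0.025 0.026]
side 18 [90, 272, 54, 63, 1380] rect (array([874.1, 306.5]), array([113.5,  72.7]), 79.3) z [0.016 0.047 0.071 0.073]
side 19 [209, 351, 38, 45, 1028] rect (array([591.8, 439.9]), array([70.1, 70.2]), 8.5) z [0.016 0.045 0.063 0.065]
side lid (array([ 554.1, -189.8]), array([236.2, 208.3]), 2.4) 0.06980432226898327
side plug px [285.56666667 150.05777778] 450 z [0.004 0.028 0.121]
 top pts 58 [ 0.5896 -0.1456  0.1189] (array([ 589. , -146.3]), array([27.7, 22.2]), 72.2)
 bbox [265 136] [313 176]
 cast top [[ 0.5892 -0.1457  0.1185]]
```

Run:
```python
from h import *
T=pickle.load(open('top0.pkl','rb'))['frame'][...,::-1];S=pickle.load(open('side0.pkl','rb'))['frame'][...,::-1]
a=cv2.resize(T[160:280,180:400],None,fx=3.5,fy=3.5,interpolation=cv2.INTER_CUBIC);cv2.imwrite('pics/zt.png',np.clip(a*1.8,0,255))
b=cv2.resize(S[135:215,230:340],None,fx=7,fy=7,interpolation=cv2.INTER_CUBIC);cv2.imwrite('pics/zs.png',np.clip(b*1.0,0,255))
```

```text
[ WARN:0@0.027] global loadsave.cpp:1063 imwrite_ Unsupported depth image for selected encoder is fallbacked to CV_8U.
```

View pics/zt.png

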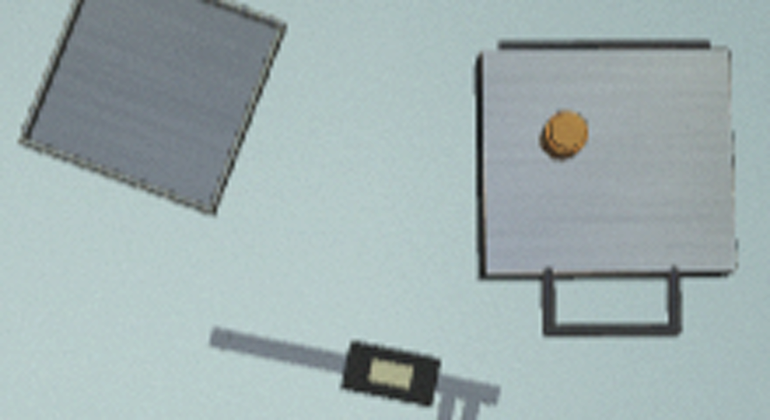

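View pics/zs.png

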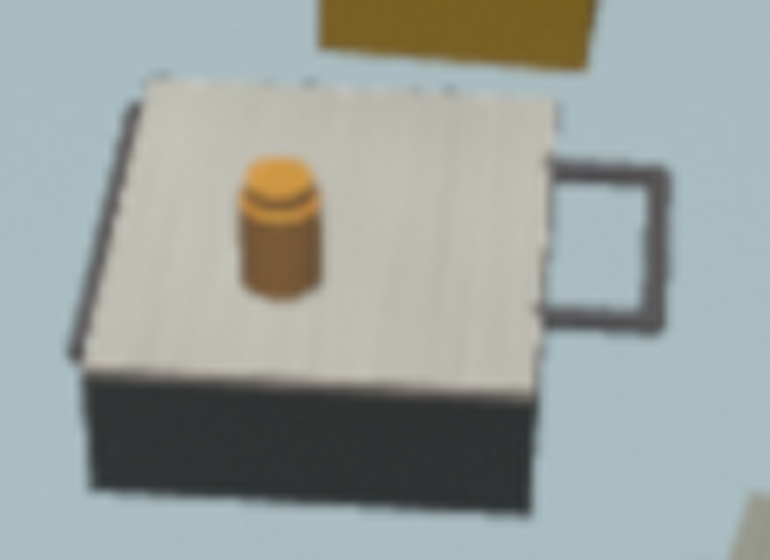

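The zooms show the plug upright on the lid and the handle bar running from about (545,330) to (680,330) in the zoomed top view. I'll measure the bar and the lid corners, and get the tool axes.

Run:
```python
from h import *
from scipy.spatial.transform import Rotation as Ro
from workcell import monitor
s=monitor.read_state();print(Ro.from_rotvec(s['tcp_rot']).as_matrix().round(3).tolist())
T=pickle.load(open('top0.pkl','rb'));S=pickle.load(open('side0.pkl','rb'))
# dark handle mask, bar pixels
for n,c,win in (('top',T,(330,243,382,262)),('side',S,(310,150,335,190))):
    g=cv2.cvtColor(c['frame'],cv2.COLOR_RGB2GRAY);x0,y0,x1,y1=win
    sub=g[y0:y1,x0:x1];m=(sub<85 if n=='side' else sub<70);
    uv=np.argwhere(m)[:,::-1]+[x0,y0];P=cast(c,uv,.0645)
    P=P[(P[:,0]>.3)]
    b=P[P[:,0]<P[:,0].min()+.011] 
    print(n,len(P),P[:,:2].min(0).round(4),P[:,:2].max(0).round(4),rect(P),'bar',b.mean(0).round(4),rect(b))
cz=np.array([[483,50],[730,48],[735,272],[485,275]])/3.5+[180,160]-.35
print('lid corners top',cast(T,cz,.0685).round(4).tolist())
cs=np.array([[150,82],[556,97],[535,392],[85,370]])/7+[230,135]-.43
print('lid corners side',cast(S,cs,.0685).round(4).tolist())
```

```text
[[-0.001, 0.232, 0.973], [-0.002, 0.973, -0.232], [-1.0, -0.002, -0.0]]
top 205 [ 0.4318 -0.2476] [ 0.4667 -0.1391] (array([ 449.2, -193.4]), array([ 33.2, 108.8]), 0.9) bar [ 0.436  -0.1942  0.0645] (array([ 436.8, -193.4]), array([  8.3, 108.3]), 0.9)
side 17 [ 0.4366 -0.2424] [ 0.4675 -0.1407] (array([ 450.2, -191.5]), array([23.8, 99.8]), 6.3) bar [ 0.4423 -0.1757  0.0645] (array([ 441.7, -192.2]), array([  8.4, 100.5]), 1.1)
lid corners top [[0.6573, -0.0891, 0.0685], [0.6628, -0.2877, 0.0685], [0.4827, -0.2905, 0.0685], [0.4772, -0.0922, 0.0685]]
lid corners side [[0.664, -0.2843, 0.0685], [0.4861, -0.2924, 0.0685], [0.4809, -0.0909, 0.0685], [0.6575, -0.0849, 0.0685]]
```

Emit:
{"api": "play_rows", "payload": {"deltas": [{"x":40,"y":-75,"z":0,"wz":-8,"fingers":-1},{"x":80,"y":-150,"z":0,"wz":-16,"fingers":-1},{"x":115,"y":-215,"z":0,"wz":-24,"fingers":-1},{"x":145,"y":-270,"z":0,"wz":-30,"fingers":-1},{"x":172,"y":-322,"z":0,"wz":-36,"fingers":-1},{"x":200,"y":-374,"z":0,"wz":-42,"fingers":-1},{"x":228,"y":-426,"z":0,"wz":-48,"fingers":-1},{"x":256,"y":-478,"z":0,"wz":-52,"fingers":-1},{"x":284,"y":-530,"z":0,"wz":-56,"fingers":-1},{"x":312,"y":-582,"z":0,"wz":-60,"fingers":-1},{"x":340,"y":-634,"z":0,"wz":-64,"fingers":-1},{"x":368,"y":-686,"z":0,"wz":-68,"fingers":-1},{"x":395,"y":-735,"z":0,"wz":-71,"fingers":-1},{"x":415,"y":-775,"z":0,"wz":-74,"fingers":-1},{"x":425,"y":-795,"z":-10,"wz":-75,"fingers":-1},{"x":431,"y":-806,"z":-23,"wz":-75,"fingers":-1},{"x":431,"y":-806,"z":-33,"wz":-75,"fingers":-1},{"x":431,"y":-806,"z":-33,"wz":-75,"fingers":-1},{"x":431,"y":-806,"z":-33,"wz":-75,"fingers":-1}]}}

```text
schema error: expected keys wx, wy, wz, x, y, z, fingers
```

```bash
cat > look.py <<'E'
from h import *
from scipy.spatial.transform import Rotation as Ro
from workcell import monitor,eyes
import sys
n=sys.argv[1]
s=monitor.read_state();w=eyes.read_camera('wrist')
w['R']=Ro.from_rotvec(s['tcp_rot']).as_matrix();w['p']=np.array(s['tool_pos']);pickle.dump(w,open(n+'.pkl','wb'))
cv2.imwrite(f'pics/{n}.png',w['frame'][...,::-1])
print({k:np.round(v,4).tolist() for k,v in s.items() if k!='joint_torque'}); print(w['R'].round(3).tolist())
E
cat >> h.py <<'E'
def wcast(w,uv,z):
    uv=np.atleast_2d(uv).astype(float);K=w['K'];d=(uv-K[:2,2])/[K[0,0],K[1,1]];r=np.linalg.norm(d,axis=1)+1e-12
    ray=np.c_[d/r[:,None]*np.sin(r)[:,None],np.cos(r)]
    M=w['tool_from_camera'];D=ray@(w['R']@M[:3,:3]).T;o=w['p']+w['R']@M[:3,3]
    return o+D*((z-o[2])/D[:,2])[:,None]
E
python3 look.py w1
```

```text
{'time': 0.1, 'q': [1.3001, 0.2647, 1.6052, -0.0, 1.2737, -0.0369], 'joint_vel': [-0.0008, -0.0022, -0.0018, 0.0006, 0.0018, -0.0017], 'tool_pos': [0.1562, 0.656, 0.2521], 'tcp_rot': [0.182, 1.5633, -0.1851], 'wrist_force': [0.249, -0.5097, 0.5102], 'torque': [-0.0659, -0.0207, 0.0545], 'width': 1.0031}
[[-0.001, 0.232, 0.973], [-0.002, 0.973, -0.232], [-1.0, -0.002, -0.0]]
```

View pics/w1.png

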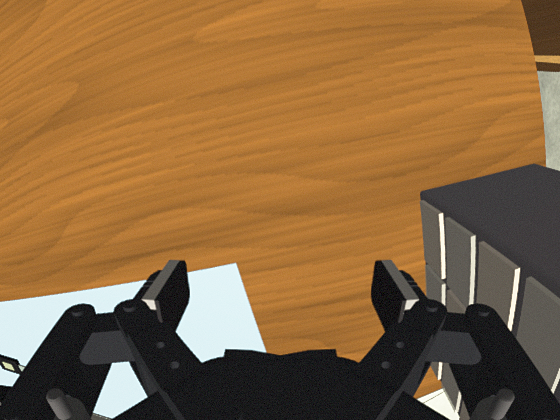

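The call was refused because every row needs all seven keys. The wrist picture shows only the open fingers over the bench and a dark box off to the right.

Emit:
{"api": "play_rows", "payload": {"deltas": [{"x":40,"y":-75,"z":0,"wx":0,"wy":0,"wz":-8,"fingers":-1},{"x":80,"y":-150,"z":0,"wx":0,"wy":0,"wz":-16,"fingers":-1},{"x":115,"y":-215,"z":0,"wx":0,"wy":0,"wz":-24,"fingers":-1},{"x":145,"y":-270,"z":0,"wx":0,"wy":0,"wz":-30,"fingers":-1},{"x":172,"y":-322,"z":0,"wx":0,"wy":0,"wz":-36,"fingers":-1},{"x":200,"y":-374,"z":0,"wx":0,"wy":0,"wz":-42,"fingers":-1},{"x":228,"y":-426,"z":0,"wx":0,"wy":0,"wz":-48,"fingers":-1},{"x":256,"y":-478,"z":0,"wx":0,"wy":0,"wz":-52,"fingers":-1},{"x":284,"y":-530,"z":0,"wx":0,"wy":0,"wz":-56,"fingers":-1},{"x":312,"y":-582,"z":0,"wx":0,"wy":0,"wz":-60,"fingers":-1},{"x":340,"y":-634,"z":0,"wx":0,"wy":0,"wz":-64,"fingers":-1},{"x":368,"y":-686,"z":0,"wx":0,"wy":0,"wz":-68,"fingers":-1},{"x":395,"y":-735,"z":0,"wx":0,"wy":0,"wz":-71,"fingers":-1},{"x":415,"y":-775,"z":0,"wx":0,"wy":0,"wz":-74,"fingers":-1},{"x":425,"y":-795,"z":-10,"wx":0,"wy":0,"wz":-75,"fingers":-1},{"x":431,"y":-806,"z":-23,"wx":0,"wy":0,"wz":-75,"fingers":-1},{"x":431,"y":-806,"z":-33,"wx":0,"wy":0,"wz":-75,"fingers":-1},{"x":431,"y":-806,"z":-33,"wx":0,"wy":0,"wz":-75,"fingers":-1},{"x":431,"y":-806,"z":-33,"wx":0,"wy":0,"wz":-75,"fingers":-1}]}}

```text
time: 2.52
tool_pos: [0.5872, -0.1481, 0.2206]
tcp_rot: [1.188, 1.223, -1.187]
wrist_force: [-0.1, -0.3, 0.9]
width: 1.002
```

```bash
python3 look.py w2
```

```text
{'time': 2.525, 'q': [-0.2884, 0.1563, 1.7944, 0.0002, 1.1907, -0.318], 'joint_vel': [-0.0037, -0.0058, -0.0121, -0.0022, -0.0021, -0.0001], 'tool_pos': [0.5872, -0.1481, 0.2206], 'tcp_rot': [1.1876, 1.2231, -1.1872], 'wrist_force': [-0.0957, -0.3288, 0.8876], 'torque': [-0.0546, 0.0021, 0.0053], 'width': 1.0023}
[[0.0, 1.0, 0.03], [0.0, 0.03, -1.0], [-1.0, 0.0, -0.0]]
```

View pics/w2.png

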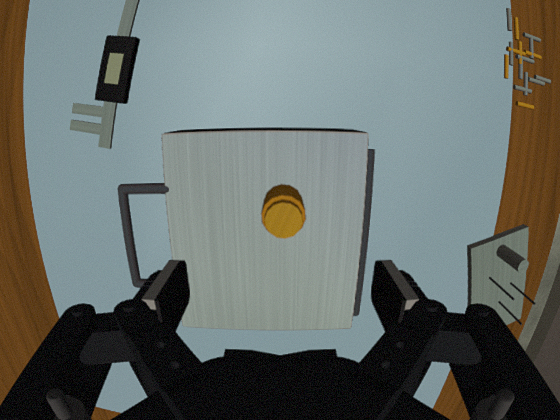

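The wrist picture shows the plug's top disc at about (284,219), between the fingers, and the handle bar on the left near (128,235). I'll measure the disc.

Run:
```python
from h import *
w=pickle.load(open('w2.pkl','rb'));hsv=cv2.cvtColor(w['frame'],cv2.COLOR_RGB2HSV)
sub=np.zeros(hsv.shape[:2],bool);sub[170:250,250:320]=1
m=sub&(hsv[...,1]>120)
print('V hist',np.percentile(hsv[...,2][m],[5,25,50,75,95]))
t=m&(hsv[...,2]>195);
nl,lab,st,ce=cv2.connectedComponentsWithStats(t.astype(np.uint8));i=1+st[1:,4].argmax();print(st[i],ce[i])
uv=np.argwhere(lab==i)[:,::-1]
P=wcast(w,uv,.1185);c,r=cv2.minEnclosingCircle((P[:,:2]*1000).astype(np.float32));print('top',P.mean(0).round(4),c,r)
# whole silhouette lower (base) edge & shoulder
print('handpick disc',wcast(w,[[284,219]],.1185).round(4))
for y in range(180,242,6):
    xs=np.where(m[y])[0]; print(y,xs.min() if len(xs) else None,xs.max() if len(xs) else None)
b=wcast(w,[[162,134],[368,134],[188,329],[353,329]],.0685);print('lid',b.round(4).tolist())
print('bar',wcast(w,[[124,188],[134,282]],.0645).round(4).tolist())
```

```text
V hist [ 68. 108. 153. 157. 161.]Traceback (most recent call last):
  File "<stdin>", line 7, in <module>
ValueError: attempt to get argmax of an empty sequence
```

Run:
```python
from h import *
w=pickle.load(open('w2.pkl','rb'));hsv=cv2.cvtColor(w['frame'],cv2.COLOR_RGB2HSV)
sub=np.zeros(hsv.shape[:2],bool);sub[170:250,250:320]=1
m=sub&(hsv[...,1]>120)
t=m&(hsv[...,2]>140);
nl,lab,st,ce=cv2.connectedComponentsWithStats(cv2.morphologyEx(t.astype(np.uint8),cv2.MORPH_OPEN,np.ones((7,7))));i=1+st[1:,4].argmax();print(st[i],ce[i])
uv=np.argwhere(lab==i)[:,::-1]
P=wcast(w,uv,.1185);c,r=cv2.minEnclosingCircle((P[:,:2]*1000).astype(np.float32));print('top',P.mean(0).round(4),c,r)
for y in range(182,242,5):
    xs=np.where(m[y])[0]; print(y,xs.min() if len(xs) else None,xs.max() if len(xs) else None)
b=wcast(w,[[162,134],[368,134],[188,329],[353,329]],.0685);print('lid',b.round(4).tolist())
print('bar',wcast(w,[[124,188],[134,282]],.0645).round(4).tolist())
```

```text
[ 265  204   37   34 1012] [283.20158103 220.33794466]
top [ 0.5893 -0.1513  0.1185] (589.2760009765625, -151.8518524169922) 13.698331832885742
182 None None
187 274 291
192 268 297
197 266 300
202 264 301
207 263 303
212 262 304
217 262 304
222 263 303
227 266 301
232 270 296
237 279 287
lid [[0.4827, -0.093, 0.0685], [0.6599, -0.0888, 0.0685], [0.493, -0.2944, 0.0685], [0.6681, -0.2873, 0.0685]]
bar [[0.4395, -0.1428, 0.0645], [0.4371, -0.2431, 0.0645]]
```

Emit:
{"api": "play_rows", "payload": {"deltas": [{"x":2,"y":-2,"z":-20,"wx":0,"wy":0,"wz":0,"fingers":-1},{"x":2,"y":-2,"z":-45,"wx":0,"wy":0,"wz":0,"fingers":-0.8},{"x":2,"y":-2,"z":-70,"wx":0,"wy":0,"wz":0,"fingers":-0.6},{"x":2,"y":-2,"z":-90,"wx":0,"wy":0,"wz":0,"fingers":-0.4},{"x":2,"y":-2,"z":-106,"wx":0,"wy":0,"wz":0,"fingers":-0.4},{"x":2,"y":-2,"z":-116,"wx":0,"wy":0,"wz":0,"fingers":-0.4},{"x":2,"y":-2,"z":-122,"wx":0,"wy":0,"wz":0,"fingers":-0.4},{"x":2,"y":-2,"z":-124,"wx":0,"wy":0,"wz":0,"fingers":-0.3},{"x":2,"y":-2,"z":-124,"wx":0,"wy":0,"wz":0,"fingers":-0.2},{"x":2,"y":-2,"z":-124,"wx":0,"wy":0,"wz":0,"fingers":-0.1}], "grip_force": 50}}

```text
time: 3.82
tool_pos: [0.5899, -0.1515, 0.097]
tcp_rot: [1.189, 1.221, -1.188]
wrist_force: [0.4, 0.2, 0.7]
width: 0.548
```

```bash
python3 look.py w3
```

```text
{'time': 3.825, 'q': [-0.2923, 0.2805, 1.8908, -0.0, 0.969, -0.3203], 'joint_vel': [-0.001, 0.0003, 0.0, 0.0001, 0.0008, 0.0003], 'tool_pos': [0.5899, -0.1515, 0.097], 'tcp_rot': [1.1888, 1.2211, -1.1879], 'wrist_force': [0.3919, 0.2118, 0.7125], 'torque': [0.0574, 0.0792, 0.0575], 'width': 0.5476}
[[0.001, 1.0, 0.028], [-0.0, 0.028, -1.0], [-1.0, 0.001, 0.0]]
```

View pics/w3.png

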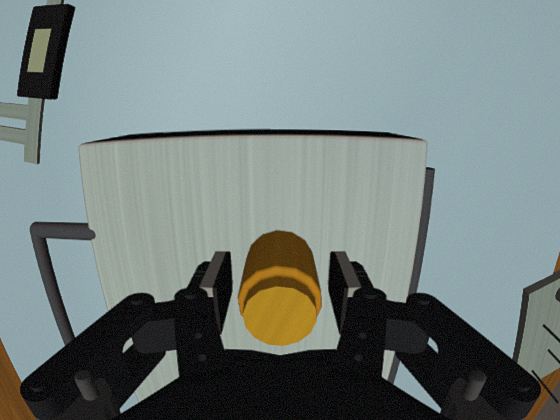

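The plug is centred between the pads, at column 280 with pads at 222 and 340. I'll close on it.

Emit:
{"api": "play_rows", "payload": {"deltas": [{"x":0,"y":0,"z":0,"wx":0,"wy":0,"wz":0,"fingers":0.0},{"x":0,"y":0,"z":0,"wx":0,"wy":0,"wz":0,"fingers":0.1},{"x":0,"y":0,"z":0,"wx":0,"wy":0,"wz":0,"fingers":0.2},{"x":0,"y":0,"z":0,"wx":0,"wy":0,"wz":0,"fingers":0.3},{"x":0,"y":0,"z":0,"wx":0,"wy":0,"wz":0,"fingers":1},{"x":0,"y":0,"z":0,"wx":0,"wy":0,"wz":0,"fingers":1},{"x":0,"y":0,"z":0,"wx":0,"wy":0,"wz":0,"fingers":1},{"x":0,"y":0,"z":0,"wx":0,"wy":0,"wz":0,"fingers":1}], "grip_force": 60}}

```text
time: 4.88
tool_pos: [0.5897, -0.1514, 0.0966]
tcp_rot: [1.189, 1.222, -1.188]
wrist_force: [-0.5, 0.8, 4.6]
width: 0.381
```

Emit:
{"api": "play_rows", "payload": {"deltas": [{"x":0,"y":0,"z":3,"wx":0,"wy":0,"wz":0,"fingers":1},{"x":0,"y":0,"z":9,"wx":0,"wy":0,"wz":0,"fingers":1},{"x":0,"y":0,"z":20,"wx":0,"wy":0,"wz":0,"fingers":1},{"x":0,"y":0,"z":32,"wx":0,"wy":0,"wz":0,"fingers":1},{"x":0,"y":0,"z":45,"wx":0,"wy":0,"wz":0,"fingers":1},{"x":0,"y":0,"z":60,"wx":0,"wy":0,"wz":0,"fingers":1},{"x":0,"y":0,"z":70,"wx":0,"wy":0,"wz":0,"fingers":1},{"x":0,"y":0,"z":75,"wx":0,"wy":0,"wz":0,"fingers":1}], "grip_force": 60}}

```text
time: 5.88
tool_pos: [0.5898, -0.1515, 0.1725]
tcp_rot: [1.189, 1.221, -1.188]
wrist_force: [-0.0, 0.0, -4.4]
width: 0.38
```

```bash
python3 look.py w4
```

```text
{'time': 5.875, 'q': [-0.2923, 0.2017, 1.8343, 0.0, 1.1042, -0.3203], 'joint_vel': [0.0014, -0.026, -0.0193, -0.002, 0.0687, 0.0011], 'tool_pos': [0.5898, -0.1515, 0.1725], 'tcp_rot': [1.1889, 1.2209, -1.1877], 'wrist_force': [-0.0485, 0.0394, -4.4389], 'torque': [-0.0123, 0.0188, -0.0188], 'width': 0.38}
[[0.001, 1.0, 0.028], [-0.0, 0.028, -1.0], [-1.0, 0.001, 0.0]]
```

View pics/w4.png

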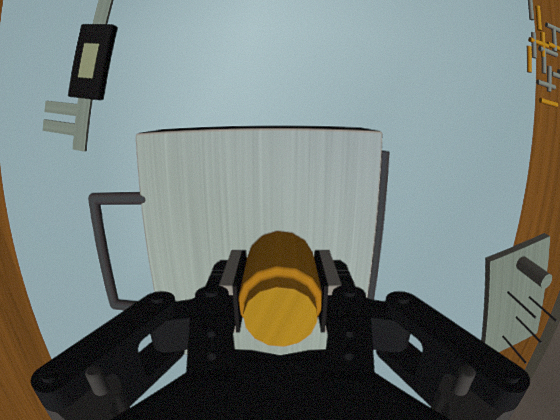

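The plug is held upright and lifted. I'll carry it over to the tray.

Emit:
{"api": "play_rows", "payload": {"deltas": [{"x":2,"y":10,"z":0,"wx":0,"wy":0,"wz":0,"fingers":1},{"x":5,"y":30,"z":0,"wx":0,"wy":0,"wz":0,"fingers":1},{"x":9,"y":60,"z":0,"wx":0,"wy":0,"wz":0,"fingers":1},{"x":14,"y":95,"z":0,"wx":0,"wy":0,"wz":0,"fingers":1},{"x":19,"y":130,"z":0,"wx":0,"wy":0,"wz":0,"fingers":1},{"x":24,"y":165,"z":0,"wx":0,"wy":0,"wz":0,"fingers":1},{"x":29,"y":200,"z":0,"wx":0,"wy":0,"wz":0,"fingers":1},{"x":34,"y":235,"z":0,"wx":0,"wy":0,"wz":0,"fingers":1},{"x":39,"y":270,"z":0,"wx":0,"wy":0,"wz":0,"fingers":1},{"x":43,"y":300,"z":0,"wx":0,"wy":0,"wz":0,"fingers":1},{"x":46,"y":320,"z":-3,"wx":0,"wy":0,"wz":0,"fingers":1},{"x":47,"y":330,"z":-10,"wx":0,"wy":0,"wz":0,"fingers":1},{"x":47,"y":330,"z":-30,"wx":0,"wy":0,"wz":0,"fingers":1},{"x":47,"y":330,"z":-55,"wx":0,"wy":0,"wz":0,"fingers":1},{"x":47,"y":330,"z":-80,"wx":0,"wy":0,"wz":0,"fingers":1},{"x":47,"y":330,"z":-100,"wx":0,"wy":0,"wz":0,"fingers":1},{"x":47,"y":330,"z":-115,"wx":0,"wy":0,"wz":0,"fingers":1},{"x":47,"y":330,"z":-125,"wx":0,"wy":0,"wz":0,"fingers":1},{"x":47,"y":330,"z":-130,"wx":0,"wy":0,"wz":0,"fingers":1},{"x":47,"y":330,"z":-132,"wx":0,"wy":0,"wz":0,"fingers":1}]}}

```text
time: 8.43
tool_pos: [0.6368, 0.1788, 0.0396]
tcp_rot: [1.189, 1.222, -1.188]
wrist_force: [-0.6, -0.0, -3.6]
width: 0.381
```

```bash
python3 look.py w5
python3 - <<'E'
from workcell import eyes
import cv2,numpy as np
c=eyes.read_camera('side');cv2.imwrite('pics/s5.png',cv2.resize(c['frame'][190:330,150:340,::-1],None,fx=4,fy=4,interpolation=cv2.INTER_CUBIC))
E
```

```text
{'time': 8.425, 'q': [0.236, 0.4358, 1.8004, 0.0, 0.9046, 0.208], 'joint_vel': [0.004, 0.0115, 0.0002, -0.0005, -0.0225, -0.0021], 'tool_pos': [0.6368, 0.1788, 0.0396], 'tcp_rot': [1.189, 1.2219, -1.1878], 'wrist_force': [-0.6214, -0.0135, -3.611], 'torque': [0.0085, 0.0275, 0.0352], 'width': 0.3811}
[[0.001, 1.0, 0.028], [0.0, 0.028, -1.0], [-1.0, 0.001, -0.0]]
```

View pics/w5.png

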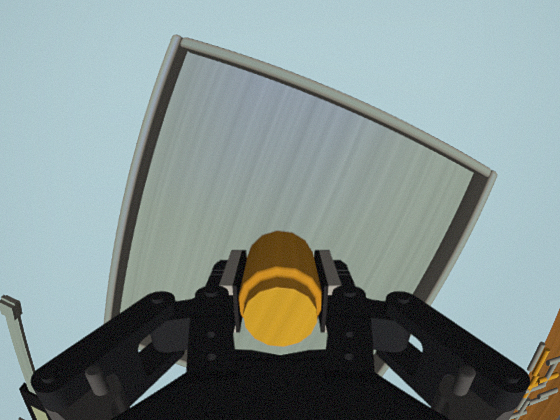

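View pics/s5.png

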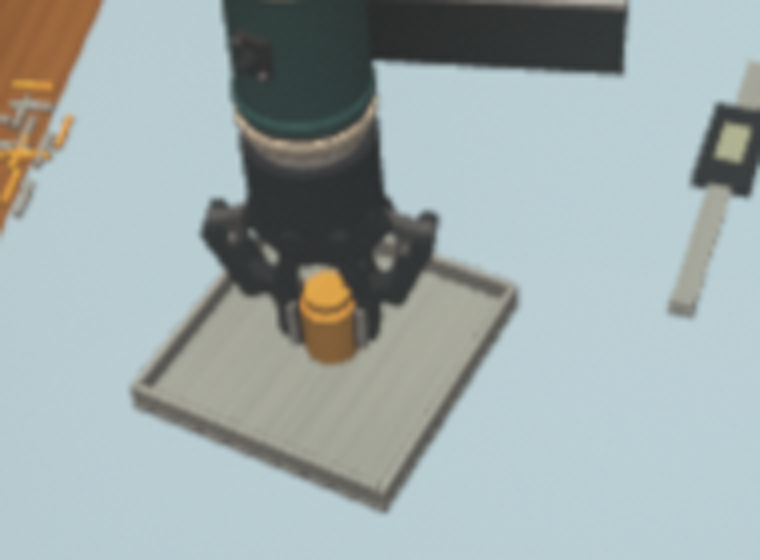

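The plug hangs upright over the tray centre, about 6.5 mm above the floor. I'll lower it slowly.

Emit:
{"api": "play_rows", "payload": {"deltas": [{"x":0,"y":0,"z":-1.5,"wx":0,"wy":0,"wz":0,"fingers":1},{"x":0,"y":0,"z":-3,"wx":0,"wy":0,"wz":0,"fingers":1},{"x":0,"y":0,"z":-4,"wx":0,"wy":0,"wz":0,"fingers":1},{"x":0,"y":0,"z":-5,"wx":0,"wy":0,"wz":0,"fingers":1},{"x":0,"y":0,"z":-5.5,"wx":0,"wy":0,"wz":0,"fingers":1},{"x":0,"y":0,"z":-6,"wx":0,"wy":0,"wz":0,"fingers":1},{"x":0,"y":0,"z":-6,"wx":0,"wy":0,"wz":0,"fingers":1}]}}

```text
time: 9.4
tool_pos: [0.6364, 0.1786, 0.0333]
tcp_rot: [1.189, 1.222, -1.189]
wrist_force: [0.5, 0.3, -4.5]
width: 0.378
```

Emit:
{"api": "play_rows", "payload": {"deltas": [{"x":0,"y":0,"z":-0.5,"wx":0,"wy":0,"wz":0,"fingers":1},{"x":0,"y":0,"z":-1,"wx":0,"wy":0,"wz":0,"fingers":1},{"x":0,"y":0,"z":-1,"wx":0,"wy":0,"wz":0,"fingers":1}]}}

```text
time: 9.78
tool_pos: [0.6365, 0.1787, 0.0332]
tcp_rot: [1.189, 1.222, -1.188]
wrist_force: [-3.8, -0.2, 5.1]
width: 0.382
```

The vertical force went from -4.5 to +5 N, so the plug is standing on the tray floor. I'll release it gently.

Emit:
{"api": "play_rows", "payload": {"deltas": [{"x":0,"y":0,"z":0,"wx":0,"wy":0,"wz":0,"fingers":0.2},{"x":0,"y":0,"z":0,"wx":0,"wy":0,"wz":0,"fingers":0.1},{"x":0,"y":0,"z":0,"wx":0,"wy":0,"wz":0,"fingers":0.0},{"x":0,"y":0,"z":0,"wx":0,"wy":0,"wz":0,"fingers":-0.2},{"x":0,"y":0,"z":0,"wx":0,"wy":0,"wz":0,"fingers":-0.4},{"x":0,"y":0,"z":0,"wx":0,"wy":0,"wz":0,"fingers":-0.4},{"x":0,"y":0,"z":5,"wx":0,"wy":0,"wz":0,"fingers":-0.4},{"x":0,"y":0,"z":20,"wx":0,"wy":0,"wz":0,"fingers":-0.4},{"x":0,"y":0,"z":50,"wx":0,"wy":0,"wz":0,"fingers":-0.4},{"x":0,"y":0,"z":90,"wx":0,"wy":0,"wz":0,"fingers":-0.4},{"x":0,"y":0,"z":130,"wx":0,"wy":0,"wz":0,"fingers":-0.4},{"x":0,"y":0,"z":150,"wx":0,"wy":0,"wz":0,"fingers":-0.4}], "grip_force": 30}}

```text
time: 11.28
tool_pos: [0.6381, 0.1791, 0.1867]
tcp_rot: [1.192, 1.219, -1.184]
wrist_force: [0.9, 0.8, 0.5]
width: 0.701
```

```bash
python3 look.py w6
```

```text
{'time': 11.275, 'q': [0.236, 0.2838, 1.7045, 0.0, 1.1473, 0.208], 'joint_vel': [-0.0011, -0.1093, -0.1024, 0.0012, 0.2633, -0.0005], 'tool_pos': [0.6381, 0.1791, 0.1867], 'tcp_rot': [1.1922, 1.219, -1.1837], 'wrist_force': [0.8825, 0.7984, 0.4572], 'torque': [0.0035, -0.0201, 0.0038], 'width': 0.7014}
[[0.006, 1.0, 0.028], [0.001, 0.028, -1.0], [-1.0, 0.006, -0.001]]
```

View pics/w6.png

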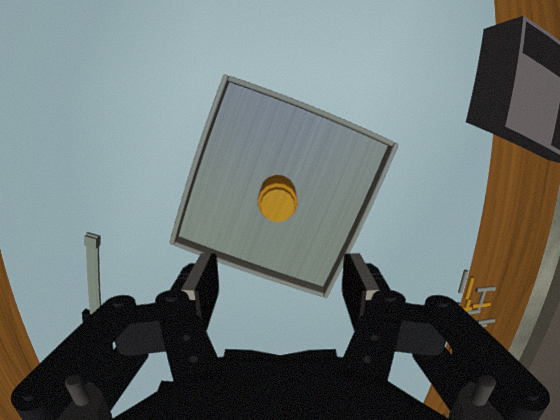

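The plug stands upright near the tray centre, with its top at (278,203). Next I'll hover over the handle bar with the tool tilted 10° forward.

Emit:
{"api": "play_rows", "payload": {"deltas": [{"x":-10,"y":-20,"z":2,"wx":0,"wy":0,"wz":0,"fingers":-0.2},{"x":-35,"y":-60,"z":2,"wx":0,"wy":-1,"wz":0,"fingers":0},{"x":-60,"y":-100,"z":2,"wx":0,"wy":-2,"wz":0,"fingers":0.2},{"x":-84,"y":-140,"z":2,"wx":0,"wy":-4,"wz":0,"fingers":0.3},{"x":-107,"y":-180,"z":2,"wx":0,"wy":-6,"wz":0,"fingers":0.3},{"x":-130,"y":-220,"z":0,"wx":0,"wy":-8,"wz":0,"fingers":0.3},{"x":-155,"y":-260,"z":0,"wx":0,"wy":-9,"wz":0,"fingers":0.3},{"x":-178,"y":-300,"z":-3,"wx":0,"wy":-10,"wz":0,"fingers":0.3},{"x":-202,"y":-340,"z":-6,"wx":0.3,"wy":-10,"wz":0,"fingers":0.3},{"x":-215,"y":-362,"z":-8,"wx":0.3,"wy":-10,"wz":0,"fingers":0.3},{"x":-220,"y":-372,"z":-9,"wx":0.3,"wy":-10,"wz":0,"fingers":0.3},{"x":-220,"y":-372,"z":-9,"wx":0.3,"wy":-10,"wz":0,"fingers":0.3},{"x":-220,"y":-372,"z":-9,"wx":0.3,"wy":-10,"wz":0,"fingers":0.3}]}}

```text
time: 12.95
tool_pos: [0.4164, -0.1927, 0.1729]
tcp_rot: [1.268, 1.096, -1.058]
wrist_force: [-0.2, -0.9, -0.2]
width: 0.348
```

```bash
python3 look.py w7
```

```text
{'time': 12.95, 'q': [-0.5565, -0.1839, 2.2324, 0.1188, 0.9515, -0.6471], 'joint_vel': [0.0093, -0.0012, -0.0076, -0.0007, 0.0015, -0.0031], 'tool_pos': [0.4164, -0.1927, 0.1729], 'tcp_rot': [1.2682, 1.096, -1.0582], 'wrist_force': [-0.2385, -0.9068, -0.1615], 'torque': [0.0051, 0.0639, -0.0502], 'width': 0.348}
[[0.173, 0.984, 0.029], [0.006, 0.028, -1.0], [-0.985, 0.173, -0.001]]
```

View pics/w7.png

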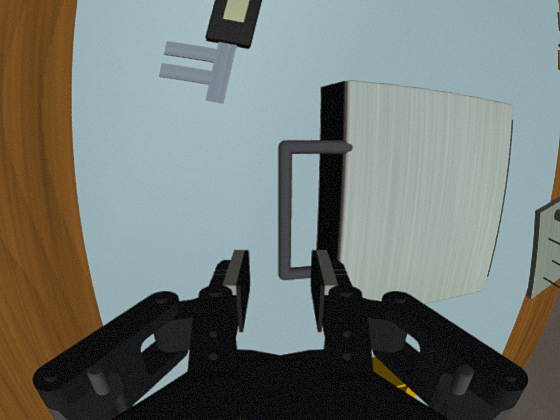

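The handle bar, running down column 285 over rows 147–275, lines up between the pads. I'll measure it more exactly.

Run:
```python
from h import *
w=pickle.load(open('w7.pkl','rb'))
g=cv2.cvtColor(w['frame'],cv2.COLOR_RGB2GRAY)
for y in (165,185,205,225,245,258):
    xs=270+np.where(g[y,270:305]<100)[0]
    P=wcast(w,[[xs.min(),y],[xs.max(),y],[(xs.min()+xs.max())/2,y]],.0645);print(y,xs.min(),xs.max(),P[:,:2].round(4).tolist())
print('ends',wcast(w,[[284,147],[287,274]],.0645).round(4).tolist())
b=w['p']+.113*w['R'][:,0];print('tool axis at z',b.round(4))
print('lid front corners',wcast(w,[[347,81],[344,285]],.0685).round(4).tolist())
```

```text
165 279 291 [[0.4333, -0.1563], [0.442, -0.1563], [0.4376, -0.1563]]
185 279 291 [[0.4337, -0.171], [0.4426, -0.171], [0.4381, -0.171]]
205 278 290 [[0.4334, -0.186], [0.4424, -0.1861], [0.4379, -0.186]]
225 278 290 [[0.4338, -0.2015], [0.443, -0.2018], [0.4384, -0.2017]]
245 278 290 [[0.4343, -0.2177], [0.4437, -0.2182], [0.4389, -0.2179]]
258 278 290 [[0.4346, -0.2287], [0.4441, -0.2292], [0.4393, -0.229]]
ends [[0.4365, -0.1433, 0.0645], [0.4423, -0.2433, 0.0645]]
tool axis at z [ 0.436  -0.192   0.0616]
lid front corners [[0.4802, -0.0934, 0.0685], [0.4908, -0.2556, 0.0685]]
```

Emit:
{"api": "play_rows", "payload": {"deltas": [{"x":4,"y":0,"z":-20,"wx":0,"wy":0,"wz":0,"fingers":0.3},{"x":9,"y":0,"z":-45,"wx":0,"wy":0,"wz":0,"fingers":0.3},{"x":14,"y":0,"z":-68,"wx":0,"wy":0,"wz":0,"fingers":0.3},{"x":18,"y":0,"z":-87,"wx":0,"wy":0,"wz":0,"fingers":0.3},{"x":20,"y":0,"z":-99,"wx":0,"wy":0,"wz":0,"fingers":0.3},{"x":21,"y":0,"z":-105,"wx":0,"wy":0,"wz":0,"fingers":0.3},{"x":21,"y":0,"z":-105,"wx":0,"wy":0,"wz":0,"fingers":0.3},{"x":21,"y":0,"z":-105,"wx":0,"wy":0,"wz":0,"fingers":0.4},{"x":21,"y":0,"z":-105,"wx":0,"wy":0,"wz":0,"fingers":0.6},{"x":21,"y":0,"z":-105,"wx":0,"wy":0,"wz":0,"fingers":0.7},{"x":21,"y":0,"z":-105,"wx":0,"wy":0,"wz":0,"fingers":1},{"x":21,"y":0,"z":-105,"wx":0,"wy":0,"wz":0,"fingers":1},{"x":21,"y":0,"z":-105,"wx":0,"wy":0,"wz":0,"fingers":1}], "grip_force": 40}}

```text
time: 14.62
tool_pos: [0.4381, -0.1936, 0.0689]
tcp_rot: [1.269, 1.093, -1.058]
wrist_force: [2.4, 1.3, 3.1]
width: 0.101
```

```bash
python3 look.py w8
```

```text
{'time': 14.625, 'q': [-0.5315, 0.0049, 2.2855, 0.1433, 0.7066, -0.6617], 'joint_vel': [0.0005, 0.0004, 0.0017, -0.0009, -0.0003, -0.0004], 'tool_pos': [0.4381, -0.1936, 0.0689], 'tcp_rot': [1.2686, 1.0934, -1.0578], 'wrist_force': [2.3591, 1.3459, 3.115], 'torque': [0.2691, -0.2515, 0.0518], 'width': 0.1014}
[[0.175, 0.984, 0.028], [0.005, 0.027, -1.0], [-0.985, 0.175, 0.0]]
```

View pics/w8.png

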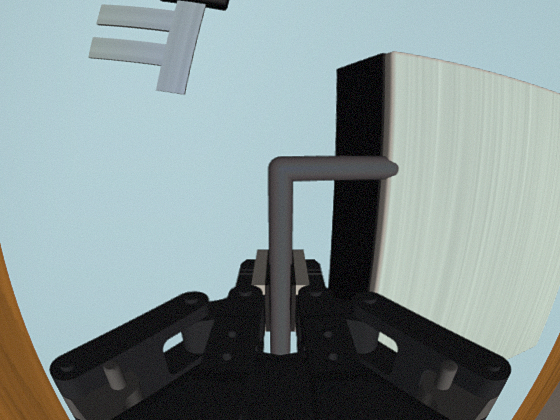

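The bar is between the pads, with an opening of about 9 mm against its 10 mm diameter. I'll compute the arc about the hinge.

Run:
```python
import numpy as np
rx,rz=-225.2,8.4;k=np.deg2rad(1.6)
for p in [1,2,3.5,5,7,9,11,13,15,17,19,21,23,24.5,25,25.5,26.5,28,30,32,34,36,38,40,42,44,46,48,49,50]:
    a=np.deg2rad(p);dx=rx*np.cos(a)+rz*np.sin(a)-rx;dz=-rx*np.sin(a)+rz*np.cos(a)-rz
    print(p,round(dx,1),round(dx*k,1),round(dz,1),'wx',round(-p*k,2))
```

```text
1 0.2 0.0 3.9 wx -0.03
2 0.4 0.0 7.9 wx -0.06
3.5 0.9 0.0 13.7 wx -0.1
5 1.6 0.0 19.6 wx -0.14
7 2.7 0.1 27.4 wx -0.2
9 4.1 0.1 35.1 wx -0.25
11 5.7 0.2 42.8 wx -0.31
13 7.7 0.2 50.4 wx -0.36
15 9.8 0.3 58.0 wx -0.42
17 12.3 0.3 65.5 wx -0.47
19 15.0 0.4 72.9 wx -0.53
21 18.0 0.5 80.1 wx -0.59
23 21.2 0.6 87.3 wx -0.64
24.5 23.8 0.7 92.6 wx -0.68
25 24.6 0.7 94.4 wx -0.7
25.5 25.6 0.7 96.1 wx -0.71
26.5 27.4 0.8 99.6 wx -0.74
28 30.3 0.8 104.7 wx -0.78
30 34.4 1.0 111.5 wx -0.84
32 38.7 1.1 118.1 wx -0.89
34 43.2 1.2 124.5 wx -0.95
36 47.9 1.3 130.8 wx -1.01
38 52.9 1.5 136.9 wx -1.06
40 58.1 1.6 142.8 wx -1.12
42 63.5 1.8 148.5 wx -1.17
44 69.0 1.9 154.1 wx -1.23
46 74.8 2.1 159.4 wx -1.28
48 80.8 2.3 164.6 wx -1.34
49 83.8 2.3 167.1 wx -1.37
50 86.9 2.4 169.5 wx -1.4
```

Emit:
{"api": "play_rows", "payload": {"deltas": [{"x":0.2,"y":0,"z":3.9,"wx":0,"wy":1,"wz":0,"fingers":1},{"x":0.4,"y":0,"z":7.9,"wx":0,"wy":2,"wz":0,"fingers":1},{"x":0.9,"y":0,"z":13.7,"wx":-0.1,"wy":3.5,"wz":0,"fingers":1},{"x":1.6,"y":0,"z":19.6,"wx":-0.1,"wy":5,"wz":0,"fingers":1},{"x":2.7,"y":0.1,"z":27.4,"wx":-0.2,"wy":7,"wz":0,"fingers":1},{"x":4.1,"y":0.1,"z":35.1,"wx":-0.2,"wy":9,"wz":0,"fingers":1},{"x":5.7,"y":0.2,"z":42.8,"wx":-0.3,"wy":11,"wz":0,"fingers":1},{"x":7.7,"y":0.2,"z":50.4,"wx":-0.4,"wy":13,"wz":0,"fingers":1},{"x":9.8,"y":0.3,"z":58,"wx":-0.4,"wy":15,"wz":0,"fingers":1},{"x":12.3,"y":0.3,"z":65.5,"wx":-0.5,"wy":17,"wz":0,"fingers":1},{"x":15,"y":0.4,"z":72.9,"wx":-0.5,"wy":19,"wz":0,"fingers":1},{"x":18,"y":0.5,"z":80.1,"wx":-0.6,"wy":21,"wz":0,"fingers":1},{"x":21.2,"y":0.6,"z":87.3,"wx":-0.6,"wy":23,"wz":0,"fingers":1},{"x":23.8,"y":0.7,"z":92.6,"wx":-0.7,"wy":24.5,"wz":0,"fingers":1},{"x":24.6,"y":0.7,"z":94.4,"wx":-0.7,"wy":25,"wz":0,"fingers":1},{"x":24.6,"y":0.7,"z":94.4,"wx":-0.7,"wy":25,"wz":0,"fingers":1}], "grip_force": 40}}

```text
time: 16.68
tool_pos: [0.4621, -0.1929, 0.1623]
tcp_rot: [1.05, 1.409, -1.379]
wrist_force: [3.5, -2.7, -4.1]
width: 0.102
```

```bash
python3 look.py w9
python3 - <<'E'
from workcell import eyes
import cv2,numpy as np
c=eyes.read_camera('side');cv2.imwrite('pics/s9.png',cv2.resize(c['frame'][90:250,200:400,::-1],None,fx=3.5,fy=3.5,interpolation=cv2.INTER_CUBIC))
E
```

```text
{'time': 16.675, 'q': [-0.3785, 0.1683, 1.9166, -0.1066, 1.2993, -0.3656], 'joint_vel': [-0.002, -0.0062, 0.0065, 0.0036, -0.0118, -0.001], 'tool_pos': [0.4621, -0.1929, 0.1623], 'tcp_rot': [1.0501, 1.4091, -1.3792], 'wrist_force': [3.5231, -2.6871, -4.0602], 'torque': [-0.3023, -0.8319, 0.0872], 'width': 0.1017}
[[-0.259, 0.966, 0.028], [-0.007, 0.027, -1.0], [-0.966, -0.259, 0.0]]
```

View pics/w9.png

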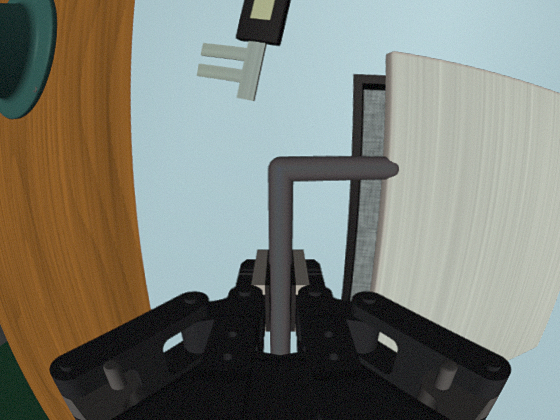

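View pics/s9.png

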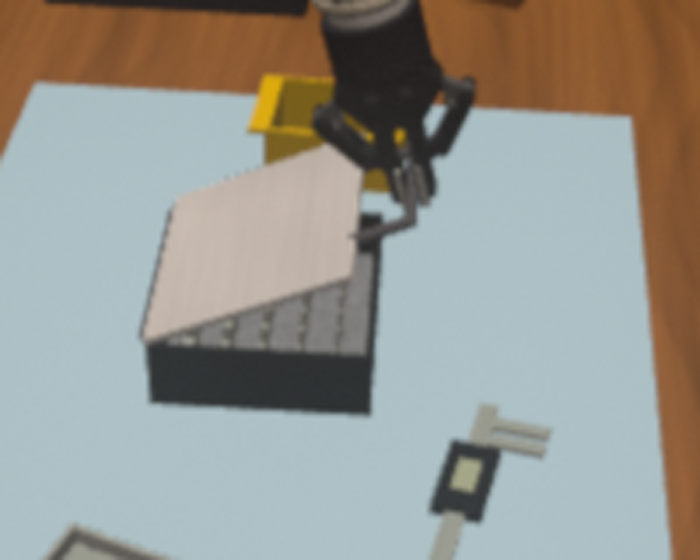

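The lid is up about 25°, held with low forces, and the wrist view of the bar hasn't changed. I'll go on to 50°.

Emit:
{"api": "play_rows", "payload": {"deltas": [{"x":1,"y":0,"z":1.7,"wx":0,"wy":0.5,"wz":0,"fingers":1},{"x":2.8,"y":0.1,"z":5.2,"wx":0,"wy":1.5,"wz":0,"fingers":1},{"x":5.7,"y":0.1,"z":10.3,"wx":-0.1,"wy":3,"wz":0,"fingers":1},{"x":9.8,"y":0.3,"z":17.1,"wx":-0.1,"wy":5,"wz":0,"fingers":1},{"x":14.1,"y":0.4,"z":23.7,"wx":-0.2,"wy":7,"wz":0,"fingers":1},{"x":18.6,"y":0.5,"z":30.1,"wx":-0.2,"wy":9,"wz":0,"fingers":1},{"x":23.3,"y":0.6,"z":36.4,"wx":-0.3,"wy":11,"wz":0,"fingers":1},{"x":28.3,"y":0.8,"z":42.5,"wx":-0.4,"wy":13,"wz":0,"fingers":1},{"x":33.5,"y":0.9,"z":48.4,"wx":-0.4,"wy":15,"wz":0,"fingers":1},{"x":38.9,"y":1.1,"z":54.1,"wx":-0.5,"wy":17,"wz":0,"fingers":1},{"x":44.4,"y":1.2,"z":59.7,"wx":-0.5,"wy":19,"wz":0,"fingers":1},{"x":50.2,"y":1.4,"z":65,"wx":-0.6,"wy":21,"wz":0,"fingers":1},{"x":56.2,"y":1.6,"z":70.2,"wx":-0.6,"wy":23,"wz":0,"fingers":1},{"x":59.2,"y":1.6,"z":72.7,"wx":-0.7,"wy":24,"wz":0,"fingers":1},{"x":62.3,"y":1.7,"z":75.1,"wx":-0.7,"wy":25,"wz":0,"fingers":1},{"x":62.3,"y":1.7,"z":75.1,"wx":-0.7,"wy":25,"wz":0,"fingers":1},{"x":62.3,"y":1.7,"z":75.1,"wx":-0.7,"wy":25,"wz":0,"fingers":1},{"x":62.3,"y":1.7,"z":75.1,"wx":-0.7,"wy":25,"wz":0,"fingers":1}]}}

```text
time: 19.02
tool_pos: [0.5239, -0.1913, 0.238]
tcp_rot: [0.766, 1.705, -1.684]
wrist_force: [-1.1, -5.1, -0.6]
width: 0.102
```

```bash
python3 look.py w10
python3 - <<'E'
from h import *
from workcell import eyes
w=pickle.load(open('w10.pkl','rb'))
g=w['p']+.003*w['R'][:,0]
for Hx in (.6605,.663,.665): print('angle by bar',np.rad2deg(np.arctan2(g[2]-.0605,Hx-g[0]))-np.rad2deg(np.arctan2(4,225)), np.hypot(g[2]-.0605,Hx-g[0]))
for n in ('side','top'):
    c=eyes.read_camera(n);pickle.dump(c,open(n+'10.pkl','wb'))
    cv2.imwrite(f'pics/{n}10.png',c['frame'][...,::-1])
    P=cloud(c);hsv=cv2.cvtColor(c['frame'],cv2.COLOR_RGB2HSV)
    m=(P[...,0]>.535)&(P[...,0]<.66)&(P[...,1]<-.1)&(P[...,1]>-.28)&(P[...,2]>.075)&(P[...,2]<.22)
    # dominating plane: lid light, low-sat
    m&=(hsv[...,1]<60)&(hsv[...,2]>60)
    Q=P[m]
    for _ in range(5):
        ce=Q.mean(0);nn=np.linalg.svd(Q-ce,full_matrices=False)[2][2];r=(Q-ce)@nn;Q=Q[abs(r)<max(.004,2*np.std(r)*.7)]
    nn*=np.sign(nn[2]);print(n,len(Q),ce.round(3),nn.round(3),'tilt',np.rad2deg(np.arctan2(np.hypot(nn[0],nn[1]),nn[2])).round(2),'rms',np.std(r).round(4))
E
```

```text
{'time': 19.025, 'q': [-0.2806, 0.475, 1.4919, -0.2042, 1.844, -0.2948], 'joint_vel': [0.0008, -0.0009, -0.0023, -0.0, -0.0018, -0.0003], 'tool_pos': [0.5239, -0.1913, 0.238], 'tcp_rot': [0.7664, 1.7054, -1.6841], 'wrist_force': [-1.1447, -5.0754, -0.6407], 'torque': [-0.4977, -0.302, 0.469], 'width': 0.1016}
[[-0.643, 0.766, 0.028], [-0.018, 0.021, -1.0], [-0.766, -0.643, 0.0]]
angle by bar 50.65487857079395 0.22330688583508235
angle by bar 50.155153510630214 0.22486579814965135
angle by bar 49.760357816725545 0.2261250908465788
side 1116 [ 0.603 -0.181  0.146] [0.758 0.022 0.651] tilt 49.36 rms 0.0009
top 330 [ 0.596 -0.166  0.149] [0.759 0.018 0.65 ] tilt 49.43 rms 0.0015
```

View pics/side10.png

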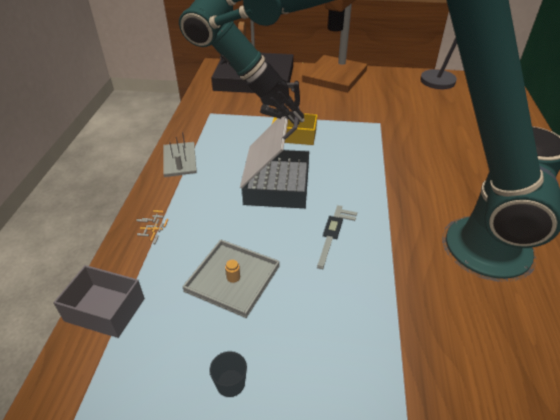

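View pics/w10.png

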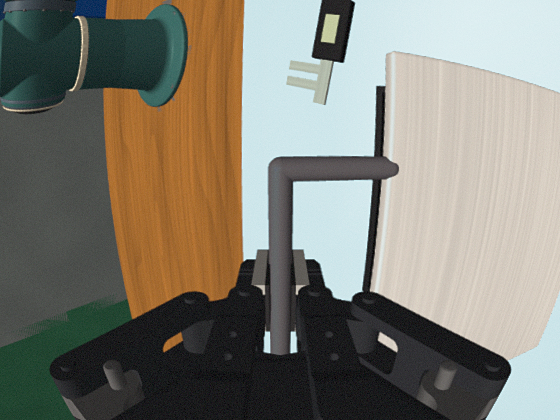

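The lid is up at about 50° and still gripped, and the plug stands in the tray at (233,270) in the side view. I'll check the cameras' tilt bias on the closed lid and that the bystanders haven't moved.

Run:
```python
from h import *
for n in ('side','top'):
    c=pickle.load(open(n+'0.pkl','rb'));P=cloud(c)
    m=(P[...,0]>.49)&(P[...,0]<.65)&(P[...,1]<-.1)&(P[...,1]>-.28)&(P[...,2]>.055)&(P[...,2]<.08)
    Q=P[m];Q=Q[np.hypot(Q[:,0]-.588,Q[:,1]+.15)>.04]
    nn=np.linalg.svd(Q-Q.mean(0),full_matrices=False)[2][2];nn*=np.sign(nn[2]);print(n,'closed lid tilt x deg',np.rad2deg(np.arcsin(nn[:2])).round(2))
    for k,b in (('cup',(.5,.7,.38,.5)),('bin',(.45,.65,-.55,-.38)),('cal',(.35,.47,-.1,.14)),('plug',(.58,.7,.12,.24))):
        for f in ('0','10'):
            c=pickle.load(open(n+f+'.pkl','rb'));P=cloud(c);z0=.008 if k=='cal' else .03
            m=(P[...,0]>b[0])&(P[...,0]<b[1])&(P[...,1]>b[2])&(P[...,1]<b[3])&(P[...,2]>z0)&(P[...,2]<.08)
            if m.sum()>5: print(n,k,f,m.sum(),rect(P[m]),np.nanmax(P[m][:,2]).round(3))
```

```text
side closed lid tilt x deg [-0.05  0.13]
side cup 0 767 (array([591.8, 439.9]), array([70.1, 70.2]), 8.5) 0.066
side cup 10 765 (array([591.9, 439.7]), array([70.5, 70. ]), 84.3) 0.066
side bin 0 798 (array([ 548.6, -462. ]), array([112.8, 145.3]), 87.9) 0.067
side bin 10 372 (array([ 548.1, -463.2]), array([111.5, 144.9]), 87.3) 0.066
side cal 0 586 (array([417.9,   8.3]), array([229.8,  78.1]), 68.1) 0.018
side cal 10 597 (array([410.6,  11.9]), array([228.2,  59.9]), 68.6) 0.018
side plug 10 201 (array([636.2, 180. ]), array([30.8, 32.3]), 87.8) 0.059
top closed lid tilt x deg [0.01 0.  ]
top cup 0 274 (array([590.3, 440.7]), array([70.4, 69.9]), 57.2) 0.07
top cup 10 280 (array([590.2, 440. ]), array([70.4, 70.1]), 64.3) 0.069
top bin 0 777 (array([ 546.2, -463.5]), array([105.4, 146.1]), 87.6) 0.068
top bin 10 782 (array([ 546.2, -461.7]), array([104.8, 145.9]), 87.9) 0.07
top cal 0 573 (array([412.6,  20. ]), array([243.1, 115.8]), 86.9) 0.021
top cal 10 500 (array([410.4,  25.1]), array([219.9, 114.4]), 89.9) 0.022
top plug 10 118 (array([633.8, 178.4]), array([33.7, 30. ]), 46.3) 0.063
```

```bash
python3 -c "
from workcell import finish_job,monitor
print(finish_job()); s=monitor.read_state();print(s['time'],s['tool_pos'],s['width'],s['wrist_force'])"
```

```text
the job is handed in; nothing more can be done
None
the job is handed in; nothing more can be done
```

The plug now stands upright in the steel tray, and the gripper is holding the case lid at about 50 degrees. I handed the job in at about 19 s of the 61 s allowed.

- **Plug:** I lifted it off the lid and set it down close to the tray's centre. Contact showed a vertical force of about +5 N, and I only opened the gripper after that. Afterwards the side and top cameras put it at about (0.635, 0.179) m. Its top read 59 and 63 mm high, where a plug upright on the tray floor should read 55 mm. The cameras read other known heights a few mm high too.
- **Lid:** The gripper's position and turn put it at about 50.1 degrees, while fitting the camera depth gives about 49.4. I left that 0.7 degree disagreement uncorrected. The grip is set to 40 N, and the last wrist force was about 5 N, mostly sideways.
- **Bystanders:** The cup and bin are within 2 mm of their starting positions. The caliper's measured outline varied by several mm between looks because it is so thin. It looks unmoved in the pictures, and the arm never went near it.

My first move call was refused because the rows were missing keys, so nothing moved. I could not read the robot's state after handing in, so I have no check from that last second.

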